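# Latch the guard of the loaded bench shaker

## Task

Two identical small bench shakers stand on the side table with their clear sliding guards open. Push the guard of the shaker that holds the white jar fully shut, away from you over its bay, until the catch clicks and holds it; leave the jar alone and the empty shaker's guard where it is.

Things in the scene. Friction and masses are not known exactly. Their poses are not given: they have to be found in the camera images.
- sample_guard (a joint): opening (m) of the clear guard over the jar: 0 = fully shut and latched, 0.095 = fully open. Slides level with about 1 N and stays where left. Spring roller catch: resistance begins at 0.015, rises smoothly to about 5 N, then falls; below about 0.005 the catch draws the guard home to 0 by itself and holds it against a hard stop
- sample_guard_pull (a point): centre of the upright aluminium pull on that guard: block 12 mm thick (x of this frame), 30 wide (y), top 14 mm above this point, guard's upper face 18 mm below it; a 3 mm foot plate reaches 7 mm out in front and behind. x points level along the slide in the shutting direction, away from the robot; z up. Shut, the pull has moved along x by the joint's value
- spare_guard (a joint): opening (m) of the same guard on the identical empty shaker beside it, same meaning; to be left as it is
- spare_guard_pull (a point): centre of the same pull on the empty shaker's guard, same size and axes
- sample_shaker: the shaker with the jar, fixed to the table: white box 235 mm long (x, away from the robot), 150 wide (y), 122 high. Closed motor housing with a black knob in the half nearest the robot, open-topped bay in the far half, 112 x 128 mm clear guard in rails on top (its face 115 mm above the table). Origin: on the table, under its middle; z up
- jar_center (a point): centre (half-way up) of the white lidded jar, 63 mm in diameter, 86 mm high, that stands loose in the bay of the shaker to be shut; its top is below the guard

How it is judged:
At the end, for the whole second after the job is handed in: The guard over the jar is shut and held by its catch (opening under 3 mm, at rest), the other guard is within 15 mm of where it stood, and the jar has stayed within 20 mm of its place (value of joint sample_guard below 0.003 m and velocity of joint sample_guard between -0.01 and 0.01 m/s and distance of spare_guard_pull from where it was at the start of the episode below 0.015 m and distance of jar_center from where it was at the start of the episode below 0.02 m); the robot touches nothing.
It fails at once if the empty shaker's guard was moved (more than 15 mm) (distance of spare_guard_pull from where it was at the start of the episode above 0.015 m).
It fails at once if the jar was shifted (more than 20 mm) (distance of jar_center from where it was at the start of the episode above 0.02 m).
It also fails if it takes over 29 s, if anything falls off the work surface, if the arm or the gripper's body presses on something with over 40 N, if the wrist force passes 120 N, or if a joint passes its speed limit or range.

## Robot

A 6-joint arm with a two-finger parallel gripper is mounted at the origin on a cart in front of the work surface, level with it; the furniture and walls round the work are solid. World frame = base frame: x ahead of the robot, y to its left, z up, the work surface at z = 0. Lengths are in m, angles in rad, forces in N, time in s.
With the tool pointing down it reaches from about 0.3 to 0.75 m from the base axis. Payload 8.5 kg.
Tool frame: the origin (TCP) lies midway between the tips of the shut fingers; the grasp point (between the pads) lies 19 mm behind it (ctrl.tcp_to_grasp is the distance from the TCP to the grasp point, in m); z points along the fingers, y is the direction in which the jaws open and shut (so a half turn about z gives the same grasp; the last joint's range is limited). The gripper opens to 85 mm and grips with 20 to 120 N. Pads are 22 mm wide; open, the fingers measure 114 mm over their backs; the gripper's body (76 mm by 85 mm) begins 54 mm behind the grasp point. The pads swing forward as they close: fully open they stand 13 mm farther back than shut.
Start: joints at [1.052, 0.381, 1.297, -0, 1.464, -0.215], TCP at [0.165, 0.525, 0.231] pointing down, gripper open.
Joint ranges: [-3.11, 3.11], [-0.89, 2.33], [0.22, 2.48], [-1.42, 4.56], [0.17, 2.85], [-2.88, 2.88]. Speed limits (rad/s): [2.39, 2.39, 3.14, 3.14, 3.14, 3.14].

## Interface

Orientations are given as a unit quaternion [w, x, y, z].
In Python, from plant import ctrl gives the robot as it stands. The module is installed in compiled form; this text tells all that it offers.
- The arm moves only by the tool step_arm, never from a script. Its arguments are lists of equal length, an entry for each row: "twist": the turn, a rotation vector about the world's x, y, z in degrees, a list of three; "offset": the shift along the world's x, y, z in m, a list of three; "gripper": the gripper's target within -1 to 1 (shut at 1, half-way at 0, fully open at -1). A call has 1 to 8 rows; each row is the pose to reach, as a shift and turn from the pose measured when the call began; what a row does not reach only later rows make up. A row lasts 1/12 s, in which the tool goes at most 41.7 mm and 7.16 degrees, less where a joint would pass 70% of its speed; a pose out of reach is approached as far as the arm can. A call with a gripper value outside its range is refused whole. The fingers move at their own pace and stop on an object; "force" is the grip in N (left out, the last holds). Time passes only in rows, so rows that repeat a pose let the fingers close. It gives the time, the measured TCP pose, the force and the opening at its end, in the units of the state.
- ctrl.get_state(): the state, without advancing time (a new reading comes with each control period).
- ctrl.grab_frame(name): name is "scene" or "top" or "wrist"; returns the picture (420x560x3 uint8, red, green, blue); there is no depth.
- ctrl.calibration(name): a dict with "fov_y" (degrees; the focal length in pixels is half the picture's height over the tangent of half this angle, whatever the lens; pixels are square), "cx", "cy" (the principal point, pixels), "k1" (the pictures are not rectified: a ray, as slopes to the right and down, at radius r is drawn at 1 + k1 r^2 times it, then the intrinsics apply), "rvec" (rotation vector, rad) and "tvec" (3), from world to camera coordinates, as OpenCV has them; the wrist camera has in their place "tool_from_camera" (4x4, takes a point from camera to tool coordinates, whose origin is the TCP and whose axes are the flange's). Camera axes: x right, y down, z forward; pixel columns grow to the right and rows downward; lengths in m; the calibration is good to about 2 mm. A picture is of the moment at which its call begins: read the wrist's pose just before it. calibration takes no time and is no camera call.
- ctrl.close_job(): hands the job in, once; it reports no verdict.
The state is a dict: "t": time; "joint_positions": joint angles; "qd": joint speeds; "effort": joint torques, N m; "eef_pos": TCP position; "ee_rot": TCP orientation; "contact_force": force on the tool from outside, world axes, zero at the start; "ft_torque": the same for the moment, N m; "opening": finger opening in m.
Only numpy, scipy, OpenCV 4.12 (cv2) and the standard library are available. Lean on these libraries where they do the work, as an engineer would, in place of code of your own. Each camera call takes 0.05 s, during which the arm holds its last target.

## Working session

There is one attempt and no reset: what is moved stays moved. The work goes in short steps, Python scripts to look and compute and a tool call to move; the robot and the scene stay as the last step left them, time stands still between calls to the robot, and variables do not carry over. Pictures are saved under pics/ and viewed, and the job is handed in when it is done.

Besides the shell and the picture viewer there is one more tool, called after ">>>" as name(argument=value, ...) on one line, values as JSON. step_arm: Moves the arm, as the interface text tells. Its arguments: {"type":"object","properties":{"twist":{"type":"array","items":{"type":"array","items":{"type":"number"}}},"offset":{"type":"array","items":{"type":"array","items":{"type":"number"}}},"gripper":{"type":"array","items":{"type":"number"}},"force":{"type":"number"}},"required":["twist","offset","gripper"]}

```bash
mkdir -p pics
python3 - <<'E'
from plant import ctrl
import cv2
s=ctrl.get_state()
print({k:s[k] for k in s})
for n in ["scene","top","wrist"]:
    cv2.imwrite(f"pics/{n}0.png",ctrl.grab_frame(n)[:,:,::-1]); print(n,ctrl.calibration(n))
E
```

```text
{'t': 0.0, 'joint_positions': array([ 1.05169996e+00,  3.81216889e-01,  1.29829257e+00, -2.83540508e-05,
        1.46356184e+00, -2.15320620e-01]), 'qd': array([ 0.00028464,  0.0003937 ,  0.00100385, -0.0002221 , -0.00130325,
       -0.0009949 ]), 'effort': array([ 1.29403314e-03, -4.48472750e+01, -2.31279552e+01, -7.96737004e-05,
        4.77056281e-03,  1.73741870e-05]), 'eef_pos': array([0.1643888 , 0.52454843, 0.23068982]), 'ee_rot': array([-2.52269935e-04,  1.51302989e-01,  9.88487157e-01, -6.95093082e-04]), 'contact_force': array([-0.57092868,  0.43153037, -0.25549389]), 'ft_torque': array([ 0.01235521, -0.03673737, -0.0379955 ]), 'opening': 0.08504916747906792}
scene {'fov_y': 53.494533779378756, 'cx': 274.66067563754586, 'cy': 218.9580616284896, 'k1': -0.014100407273187234, 'rvec': array([ 1.12552097, -2.014118  ,  1.2891746 ]), 'tvec': array([0.23767192, 0.35380112, 0.38044849])}
top {'fov_y': 44.54775937097688, 'cx': 280.6815373686723, 'cy': 217.35780807555957, 'k1': -0.017801413208080652, 'rvec': array([ 2.18594934, -2.18554776,  0.11626831]), 'tvec': array([-0.10729954,  0.61146702,  0.91780518])}
wrist {'fov_y': 58.93439100409957, 'cx': 281.56421728299887, 'cy': 209.57953504170902, 'k1': -0.038433700583329934, 'tool_from_camera': array([[ 4.12260590e-04, -9.56462969e-01, -2.91853419e-01,
         7.46978622e-02],
       [ 9.99999748e-01,  5.63235188e-04, -4.33276109e-04,
        -3.87959290e-04],
       [ 5.78794669e-04, -2.91853167e-01,  9.56462960e-01,
        -1.41850924e-01],
       [ 0.00000000e+00,  0.00000000e+00,  0.00000000e+00,
         1.00000000e+00]])}
```

View pics/scene0.png

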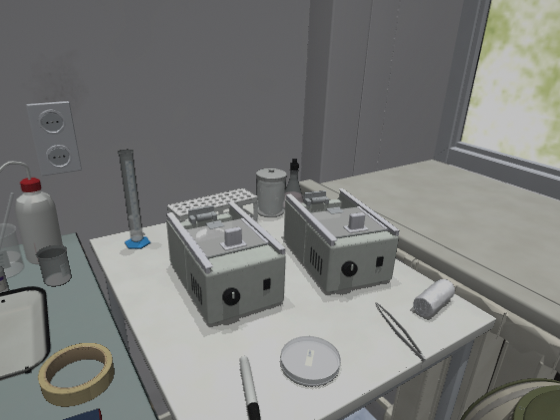

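View pics/top0.png

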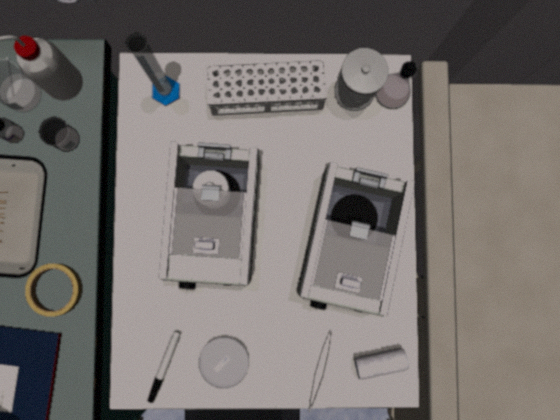

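View pics/wrist0.png

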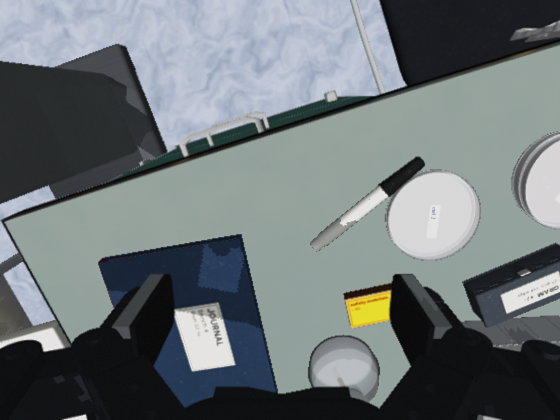

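Run:
```python
import cv2
a=cv2.imread("pics/top0.png");cv2.imwrite("pics/t1.png",cv2.resize(a[130:320,150:420],None,fx=2.9,fy=2.9,interpolation=cv2.INTER_CUBIC))
a=cv2.imread("pics/scene0.png");cv2.imwrite("pics/s1.png",cv2.resize(a[170:320,150:410],None,fx=3,fy=3,interpolation=cv2.INTER_CUBIC))
```

```text
(no output)
```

View pics/t1.png

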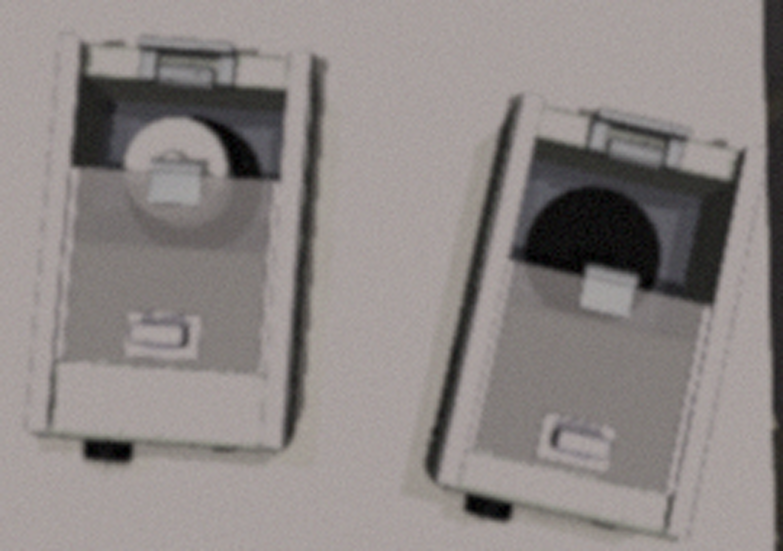

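View pics/s1.png

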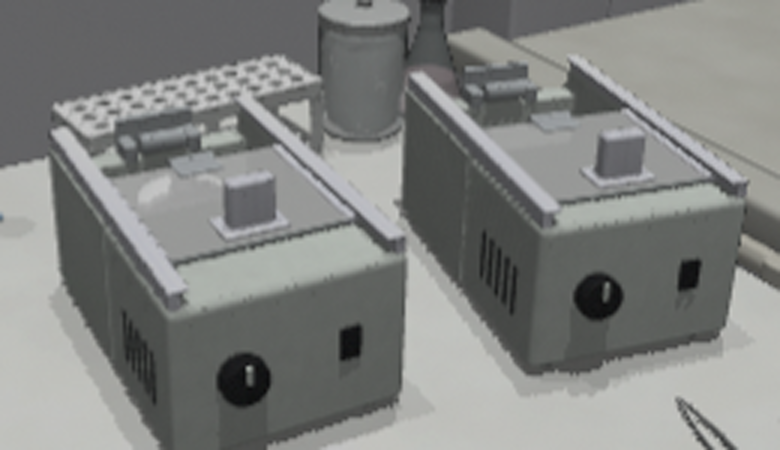

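```bash
cat > h.py <<'E'
import numpy as np,cv2
from plant import ctrl
def K(c):
    f=210/np.tan(np.radians(c['fov_y']/2)); return np.array([[f,0,c['cx']],[0,f,c['cy']],[0,0,1]])
def ray(n,uv,state=None):
    c=ctrl.calibration(n)
    # model: r_d = r(1+k1 r^2)
    p=cv2.undistortPoints(np.array([[uv]],float),K(c),np.array([c['k1'],0,0,0]))[0,0]
    d=np.array([p[0],p[1],1.])
    if n=='wrist':
        from scipy.spatial.transform import Rotation as R
        q=state['ee_rot'];Rt=R.from_quat([q[1],q[2],q[3],q[0]]).as_matrix();T=c['tool_from_camera']
        return state['eef_pos']+Rt@T[:3,3],Rt@T[:3,:3]@d
    Rm=cv2.Rodrigues(np.array(c['rvec']))[0]
    return -Rm.T@c['tvec'],Rm.T@d
def plane(n,uv,z,s=None):
    o,d=ray(n,uv,s);return o+d*(z-o[2])/d[2]
def tri(rays):
    A=np.zeros((3,3));b=np.zeros(3)
    for o,d in rays:
        d=d/np.linalg.norm(d);P=np.eye(3)-np.outer(d,d);A+=P;b+=P@o
    x=np.linalg.solve(A,b)
    return x,[float(np.linalg.norm(np.cross(x-o,d/np.linalg.norm(d)))) for o,d in rays]
def crop(src,dst,x0,y0,x1,y1,f):
    a=cv2.imread(src)[y0:y1,x0:x1];a=cv2.normalize(a,None,0,255,cv2.NORM_MINMAX)
    a=cv2.resize(a,None,fx=f,fy=f,interpolation=cv2.INTER_CUBIC)
    for x in range(-(-x0//10)*10,x1,10): cv2.putText(a,str(x),((x-x0)*f,10),0,.35,(0,0,255),1);cv2.line(a,((x-x0)*f,12),((x-x0)*f,20),(0,0,255),1)
    for y in range(-(-y0//10)*10,y1,10): cv2.putText(a,str(y),(0,(y-y0)*f+4),0,.35,(0,0,255),1);cv2.line(a,(22,(y-y0)*f),(30,(y-y0)*f),(0,0,255),1)
    cv2.imwrite(dst,a)
E
python3 - <<'E'
from h import *
crop("pics/top0.png","pics/t2.png",155,135,265,295,3)
crop("pics/scene0.png","pics/s2.png",160,185,290,320,4)
E
```

```text
(no output)
```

View pics/t2.png

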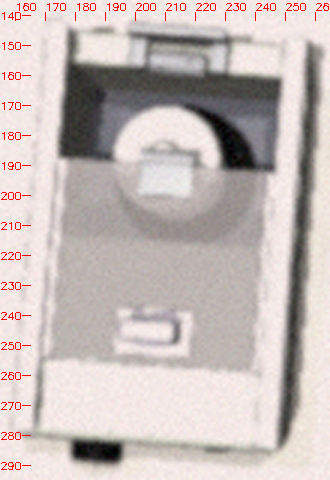

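View pics/s2.png

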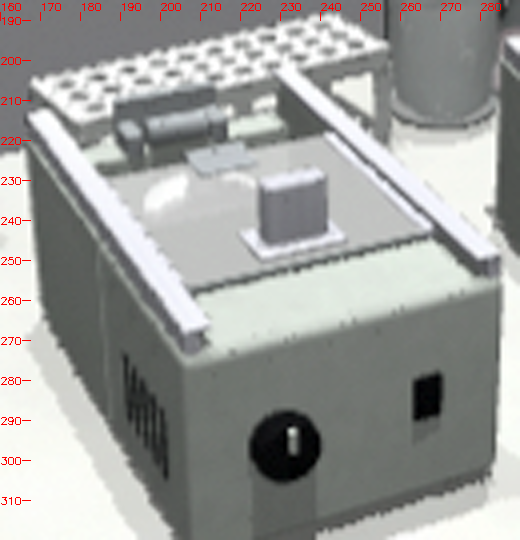

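Run:
```python
from h import *
np.set_printoptions(precision=4,suppress=True)
print(ray('top',(280,210))[0],ray('scene',(280,210)))
def t(a,b):return tri([ray('top',a),ray('scene',b)])
print('pulltop',t((205.7,245.3),(233,229.3)))
print('edgeL',t((169,254.3),(209.5,257.5)),'edgeR',t((241,258.3),(269.5,243)))
for z in (.1,.115,.122,.15):
  print(z,'scene rails',plane('scene',(208,268),z),plane('scene',(169.5,213.7),z),plane('scene',(282,248),z),plane('scene',(231.7,202.5),z))
  print(z,'top rails',plane('top',(168,282),z),plane('top',(177,146),z),plane('top',(247,283),z),plane('top',(255,150),z))
  # guard edges in the top view
  print('guard edge top', plane('top',(169,254.3),z),plane('top',(241,258.3),z),plane('top',(175,187.3),z),plane('top',(247,192),z))
```

```text
[ 0.529  -0.0893  0.9695] (array([-0.0262,  0.3133,  0.4771]), array([ 0.7558, -0.5099, -0.4117]))
pulltop (array([0.5568, 0.0165, 0.1436]), [0.001169828651571286, 0.0011698286515712212])
edgeL (array([0.5402, 0.0761, 0.1136]), [0.0042548218658490945, 0.0042548218658491795]) edgeR (array([ 0.5342, -0.0414,  0.1115]), [0.00242307240315488, 0.0024230724031549075])
0.1 scene rails [0.5281 0.0804 0.1   ] [0.7652 0.0619 0.1   ] [ 0.5228 -0.0644  0.1   ] [ 0.7545 -0.0805  0.1   ]
0.1 top rails [0.496  0.0835 0.1   ] [0.7281 0.0724 0.1   ] [ 0.4942 -0.0491  0.1   ] [ 0.7215 -0.0617  0.1   ]
guard edge top [0.5424 0.0826 0.1   ] [ 0.5357 -0.0387  0.1   ] [0.6565 0.0745 0.1   ] [ 0.6486 -0.0483  0.1   ]
0.115 scene rails [0.5061 0.0896 0.115 ] [0.7337 0.0719 0.115 ] [ 0.5009 -0.0494  0.115 ] [ 0.7234 -0.0648  0.115 ]
0.115 top rails [0.4966 0.0805 0.115 ] [0.7247 0.0696 0.115 ] [ 0.4948 -0.0498  0.115 ] [ 0.7182 -0.0621  0.115 ]
guard edge top [0.5422 0.0797 0.115 ] [ 0.5356 -0.0396  0.115 ] [0.6543 0.0717 0.115 ] [ 0.6465 -0.049   0.115 ]
0.122 scene rails [0.4958 0.0939 0.122 ] [0.719  0.0766 0.122 ] [ 0.4907 -0.0424  0.122 ] [ 0.709  -0.0575  0.122 ]
0.122 top rails [0.4968 0.0791 0.122 ] [0.7231 0.0683 0.122 ] [ 0.4951 -0.0501  0.122 ] [ 0.7166 -0.0624  0.122 ]
guard edge top [0.5421 0.0783 0.122 ] [ 0.5355 -0.04    0.122 ] [0.6532 0.0704 0.122 ] [ 0.6456 -0.0493  0.122 ]
0.15 scene rails [0.4546 0.1112 0.15  ] [0.6603 0.0952 0.15  ] [ 0.45   -0.0143  0.15  ] [ 0.651  -0.0282  0.15  ]
0.15 top rails [0.4979 0.0736 0.15  ] [0.7167 0.0631 0.15  ] [ 0.4962 -0.0514  0.15  ] [ 0.7104 -0.0633  0.15  ]
guard edge top [0.5417 0.0727 0.15  ] [ 0.5353 -0.0416  0.15  ] [0.6491 0.0651 0.15  ] [ 0.6417 -0.0506  0.15  ]
```

>>> step_arm(twist=[[0,0,2],[0,0,4],[0,0,6],[0,0,7],[0,0,8],[0,0,9],[0,0,10],[0,0,11]], offset=[[0.02,-0.03,0.005],[0.04,-0.06,0.01],[0.06,-0.095,0.02],[0.08,-0.13,0.02],[0.1,-0.16,0.02],[0.12,-0.195,0.02],[0.14,-0.225,0.02],[0.16,-0.255,0.02]], gripper=[1,1,1,1,1,1,1,1])

```text
t: 0.82
eef_pos: [0.3248, 0.2679, 0.2509]
ee_rot: [-0.0, 0.055, 0.998, -0.001]
contact_force: [0.9, 0.5, -0.4]
opening: -0.0002
```

>>> step_arm(twist=[[0,0,0.3],[0,0,0.6],[0,0,1],[0,0,1.5],[0,0,2],[0,0,2.2],[0,0,2.4],[0,0,2.4]], offset=[[0.02,-0.035,0],[0.04,-0.07,0],[0.06,-0.105,0],[0.08,-0.14,0],[0.1,-0.175,0],[0.12,-0.21,0],[0.14,-0.24,0],[0.145,-0.248,0]], gripper=[1,1,1,1,1,1,1,1])

```text
t: 1.48
eef_pos: [0.4719, 0.0159, 0.2504]
ee_rot: [-0.0, 0.036, 0.999, -0.001]
contact_force: [-0.7, 0.0, -0.3]
opening: -0.0003
```

Run:
```python
from h import *
import pickle
s=ctrl.get_state();pickle.dump(s,open('w1.pkl','wb'));print(s['t'],s['eef_pos'],s['ee_rot'],s['contact_force'])
cv2.imwrite("pics/w1.png",ctrl.grab_frame('wrist')[:,:,::-1])
```

```text
1.4833 [0.47188615 0.01593989 0.25035723] [-9.54115452e-05  3.64293195e-02  9.99335786e-01 -9.39369463e-04] [-0.66440827  0.00907704 -0.32135443]
```

View pics/w1.png

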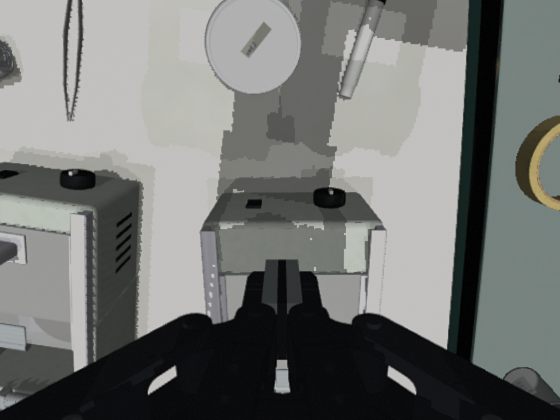

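>>> step_arm(twist=[[0,0,0],[0,0,0],[0,0,0],[0,0,0],[0,0,0],[0,0,0]], offset=[[0.03,0.01,0],[0.06,0.02,0],[0.09,0.03,0],[0.12,0.04,0],[0.13,0.04,0],[0.13,0.04,0]], gripper=[1,1,1,1,1,1])

```text
t: 2.03
eef_pos: [0.6025, 0.0583, 0.249]
ee_rot: [-0.001, 0.036, 0.999, -0.001]
contact_force: [-0.6, 0.0, -0.0]
opening: -0.0004
```

Run:
```python
from h import *
import pickle
s=ctrl.get_state();pickle.dump(s,open('w2.pkl','wb'));print(s['t'],s['eef_pos'],s['ee_rot'],s['contact_force'])
cv2.imwrite("pics/w2.png",ctrl.grab_frame('wrist')[:,:,::-1])
```

```text
2.0333 [0.60247352 0.05832321 0.24903015] [-1.09550036e-03  3.56242622e-02  9.99364475e-01 -5.98663722e-04] [-0.61213569  0.0380639  -0.02467448]
```

>>> step_arm(twist=[[0,0,0],[0,0,0],[0,0,0],[0,0,0]], offset=[[0,-0.03,0],[0,-0.06,0],[0,-0.08,0],[0,-0.08,0]], gripper=[1,1,1,1])

```text
t: 2.42
eef_pos: [0.6001, -0.0247, 0.2497]
ee_rot: [-0.001, 0.038, 0.999, -0.001]
contact_force: [-0.4, 0.0, -0.2]
opening: -0.0002
```

Run:
```python
from h import *
import pickle
s=ctrl.get_state();pickle.dump(s,open('w3.pkl','wb'));print(s['t'],s['eef_pos'],s['ee_rot'],s['contact_force'])
cv2.imwrite("pics/w3.png",ctrl.grab_frame('wrist')[:,:,::-1])
```

```text
2.4167 [ 0.60005522 -0.02471897  0.24967528] [-0.00140638  0.03751715  0.99929445 -0.00103929] [-0.4422225   0.02975645 -0.16775989]
```

View pics/w2.png

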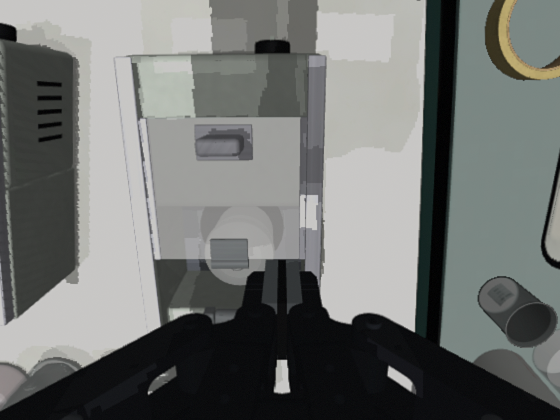

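View pics/w3.png

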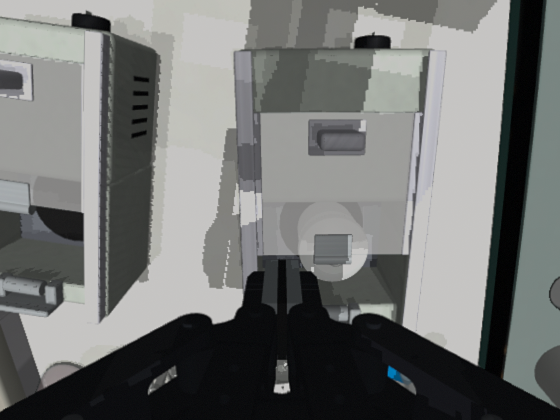

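Both wrist views show the pull, its foot plate, the guard edges and rails clearly. I'll zoom in.

Run:
```python
from h import *
crop("pics/w2.png","pics/w2c.png",180,110,270,170,8)
crop("pics/w3.png","pics/w3c.png",295,105,385,165,8)
```

```text
(no output)
```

View pics/w2c.png

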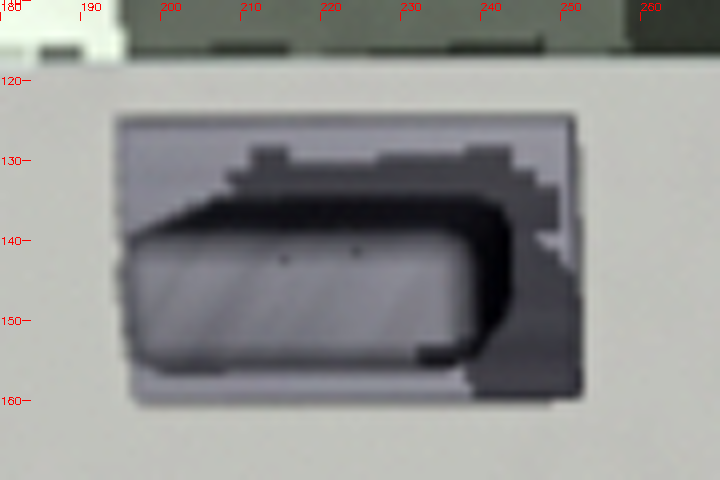

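View pics/w3c.png

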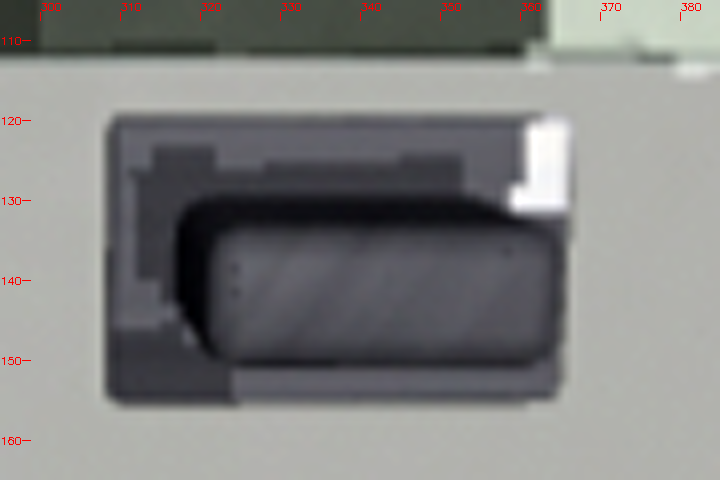

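Run:
```python
from h import *
import pickle
np.set_printoptions(precision=4,suppress=True)
s2=pickle.load(open('w2.pkl','rb'));s3=pickle.load(open('w3.pkl','rb'))
def t(a,b):return tri([ray('wrist',a,s2),ray('wrist',b,s3)])
for n,a,b in [('near L',(239,139.4),(364.4,133.5)),('near R',(196.9,139.4),(321.3,133.5)),('far L',(239,155.3),(364.4,149.8)),('far R',(196.9,155.3),(321.3,149.8)),
 ('plate near L',(251.8,124.5),(366,119.4)),('plate near R',(194.8,124.5),(308.5,119.4)),('plate far L',(252.7,160.3),(365,155.3)),('plate far R',(197,160.3),(309,155.3)),
 ('guard near R',(147,118),(260,112)),('guard near L',(302,118),(414,112))]: print(n,*t(a,b))
c2=(217.9,147.4);c3=(342.9,141.6)
print('all',tri([ray('wrist',c2,s2),ray('wrist',c3,s3),ray('top',(205.7,245.3)),ray('scene',(233,229.3))]))
# directions: left guard edge & rails in w3 at z=.115/.122
for s,l in((s2,[(147,118),(158,258)]),(s2,[(301,118),(301,258)]),(s3,[(261,112),(262,255)]),(s3,[(414,112),(405,254)])):
  p,q=[plane('wrist',u,.115,s) for u in l];print(p,q,np.degrees(np.arctan2(*(q-p)[[1,0]])))
```

```text
near L [0.5526 0.0331 0.1428] [0.00013461883575812604, 0.00013461883575807115]
near R [0.5507 0.0048 0.141 ] [0.0001296880918759371, 0.00012968809187579593]
far L [0.5628 0.0323 0.1456] [8.231363696621284e-06, 8.23136369684599e-06]
far R [0.561  0.004  0.1439] [1.716967461728088e-05, 1.716967461718267e-05]
plate near L [0.5454 0.0401 0.1155] [4.445471112389824e-05, 4.445471112390857e-05]
plate near R [ 0.5424 -0.0015  0.1146] [1.408857737196556e-05, 1.408857737203701e-05]
plate far L [0.5711 0.0385 0.1178] [4.263234831217288e-05, 4.2632348312121456e-05]
plate far R [ 0.5682 -0.0027  0.1174] [5.3547692363694305e-05, 5.354769236351158e-05]
guard near R [ 0.5349 -0.0363  0.1132] [0.0002913766232409189, 0.00029137662324115295]
guard near L [0.5433 0.077  0.1096] [0.00043983415859859113, 0.00043983415859877886]
all (array([0.5566, 0.0176, 0.1438]), [0.0010735866795729971, 0.0009501842905896423, 0.002175400973395338, 0.00040748553910344685])
[ 0.5352 -0.0357  0.115 ] [ 0.6454 -0.046   0.115 ] -5.344868445325075
[0.5434 0.076  0.115 ] [0.6534 0.0698 0.115 ] -3.2034226288902836
[ 0.5346 -0.0355  0.115 ] [ 0.6462 -0.0448  0.115 ] -4.7640851162338675
[0.5425 0.0751 0.115 ] [0.654  0.0708 0.115 ] -2.234515895079063
```

>>> step_arm(twist=[[0,0,0],[0,0,0],[0,0,0],[0,0,0],[0,0,0],[0,0,0],[0,0,0],[0,0,0]], offset=[[-0.03,0.02,0],[-0.06,0.04,0],[-0.08,0.045,0],[-0.08,0.045,-0.03],[-0.08,0.045,-0.06],[-0.08,0.045,-0.08],[-0.08,0.045,-0.1],[-0.08,0.045,-0.1]], gripper=[1,1,1,1,1,1,1,1])

```text
t: 3.13
eef_pos: [0.5175, 0.0236, 0.1469]
ee_rot: [-0.005, 0.037, 0.999, 0.0]
contact_force: [-0.2, 0.7, -0.4]
opening: -0.0002
```

>>> step_arm(twist=[[0,0,0],[0,0,0],[0,0,0],[0,0,0]], offset=[[0,-0.001,-0.01],[0,-0.002,-0.019],[0,-0.002,-0.019],[0,-0.002,-0.019]], gripper=[1,1,1,1])

```text
t: 3.47
eef_pos: [0.5175, 0.0219, 0.1286]
ee_rot: [-0.004, 0.036, 0.999, 0.0]
contact_force: [-0.5, -1.0, 0.7]
opening: -0.0
```

Run:
```python
from h import *
s=ctrl.get_state();print(s['t'],s['eef_pos'],s['ee_rot'],s['contact_force'])
cv2.imwrite("pics/s3.png",ctrl.grab_frame('scene')[:,:,::-1])
crop("pics/s3.png","pics/s3c.png",160,150,290,320,3)
```

```text
3.4667 [0.51747536 0.02193884 0.12855145] [-4.37560306e-03  3.64013939e-02  9.99327670e-01  2.36583971e-05] [-0.47365658 -1.0170388   0.68514108]
```

View pics/s3c.png

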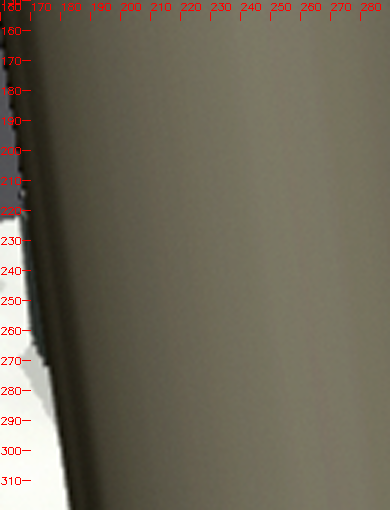

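>>> step_arm(twist=[[0,0,0],[0,0,0],[0,0,0],[0,0,0],[0,0,0],[0,0,0]], offset=[[0.01,-0.001,0],[0.02,-0.001,0],[0.027,-0.002,0],[0.034,-0.002,0],[0.042,-0.003,0],[0.05,-0.003,0]], gripper=[1,1,1,1,1,1])

```text
t: 4.02
eef_pos: [0.5682, 0.0186, 0.129]
ee_rot: [-0.004, 0.036, 0.999, -0.0]
contact_force: [-1.7, -1.1, 0.2]
opening: -0.0
```

Run:
```python
from h import *
s=ctrl.get_state();print(s['t'],s['eef_pos'],s['ee_rot'],s['contact_force'])
cv2.imwrite("pics/t3.png",ctrl.grab_frame('top')[:,:,::-1])
```

```text
4.0167 [0.56823079 0.01864316 0.12904695] [-4.03833973e-03  3.64853182e-02  9.99326015e-01 -1.69028866e-04] [-1.65327087 -1.0716643   0.1874227 ]
```

View pics/t3.png

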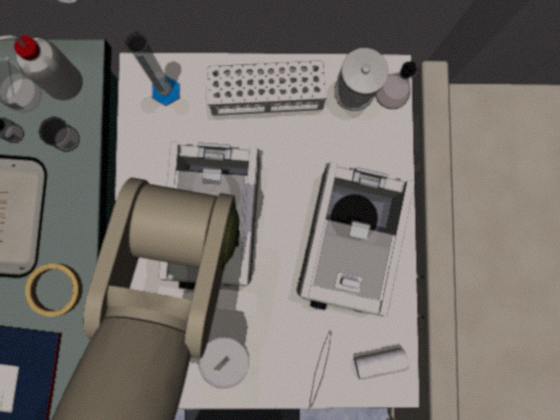

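>>> step_arm(twist=[[0,0,0],[0,0,0],[0,0,0],[0,0,0],[0,0,0]], offset=[[0.01,-0.001,0],[0.02,-0.001,0],[0.03,-0.002,0],[0.04,-0.003,0],[0.048,-0.003,0]], gripper=[1,1,1,1,1])

```text
t: 4.48
eef_pos: [0.6033, 0.0165, 0.1286]
ee_rot: [-0.024, 0.036, 0.999, -0.0]
contact_force: [-105.2, -4.2, 57.1]
opening: -0.0
```

Run:
```python
from h import *
s=ctrl.get_state();print(s['t'],s['eef_pos'],s['ee_rot'],s['contact_force'])
cv2.imwrite("pics/t4.png",ctrl.grab_frame('top')[:,:,::-1])
crop("pics/t4.png","pics/t4c.png",155,130,265,290,3)
```

```text
4.4833 [0.60332076 0.01645644 0.12859311] [-2.37311514e-02  3.58619019e-02  9.99074849e-01 -4.50529298e-04] [-105.15184438   -4.15284567   57.09974879]
```

View pics/t4c.png

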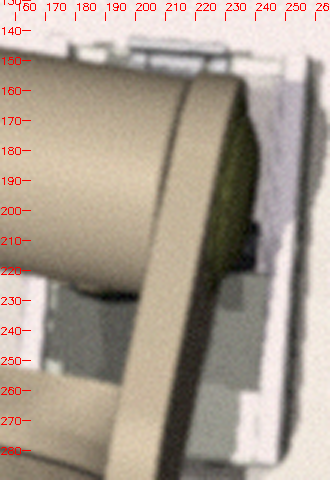

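The guard has hit something hard, and the wrist force is near its limit. I'm backing off at once.

>>> step_arm(twist=[[0,0,0],[0,0,0]], offset=[[-0.015,0.001,0],[-0.03,0.002,0]], gripper=[1,1])

```text
t: 4.7
eef_pos: [0.5712, 0.0186, 0.1288]
ee_rot: [-0.026, 0.036, 0.999, -0.001]
contact_force: [0.8, -0.2, 0.5]
opening: -0.0002
```

Run:
```python
from h import *
s=ctrl.get_state();print(s['t'],s['eef_pos'],s['ee_rot'],s['contact_force'])
```

```text
4.7 [0.57116071 0.01859272 0.12877402] [-2.60760815e-02  3.58282435e-02  9.99017520e-01 -6.08754124e-04] [ 0.83359415 -0.17912066  0.49335087]
```

>>> step_arm(twist=[[0,-1,0],[0,-2,0],[0,-3,0],[0,-3,0],[0,-3,0],[0,-3,0]], offset=[[-0.01,0,0.02],[-0.01,0,0.05],[-0.01,0,0.08],[0.02,0.02,0.11],[0.06,0.04,0.12],[0.07,0.04,0.12]], gripper=[1,1,1,1,1,1])

```text
t: 5.2
eef_pos: [0.644, 0.0607, 0.252]
ee_rot: [0.003, 0.035, 0.999, 0.001]
contact_force: [0.9, -0.2, 0.2]
opening: -0.0003
```

Run:
```python
from h import *
import pickle
s=ctrl.get_state();print(s['t'],s['eef_pos'],s['ee_rot'],s['contact_force']);pickle.dump(s,open('w5.pkl','wb'))
cv2.imwrite("pics/w5.png",ctrl.grab_frame('wrist')[:,:,::-1])
```

```text
5.2 [0.64396132 0.06070579 0.25204072] [3.48332141e-03 3.51244351e-02 9.99376717e-01 5.63350449e-04] [ 0.88226527 -0.19979329  0.21919411]
```

View pics/w5.png

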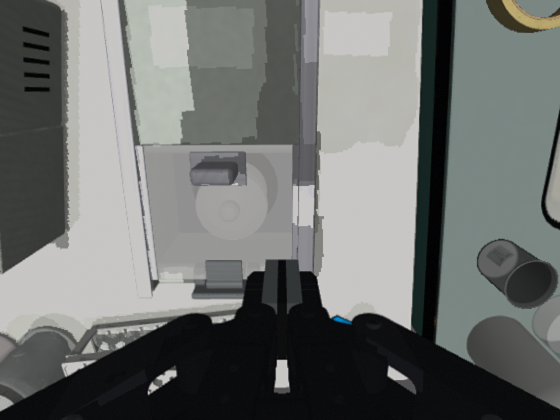

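Run:
```python
from h import *
import pickle
np.set_printoptions(precision=4,suppress=True)
s=pickle.load(open('w5.pkl','rb'))
crop("pics/w5.png","pics/w5c.png",135,135,305,310,4)
print(plane('wrist',(213.5,174),.1445,s),plane('wrist',(137,145),.115,s),plane('wrist',(292,145),.115,s))
cv2.imwrite("pics/t5.png",ctrl.grab_frame('top')[:,:,::-1])
```

```text
[0.6173 0.0157 0.1445] [ 0.597  -0.0448  0.115 ] [0.6054 0.0709 0.115 ]
```

View pics/w5c.png

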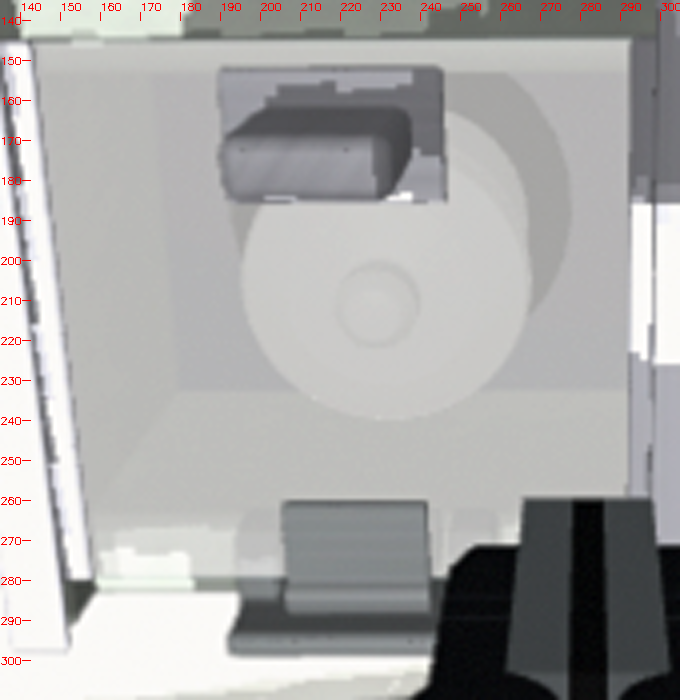

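View pics/t5.png

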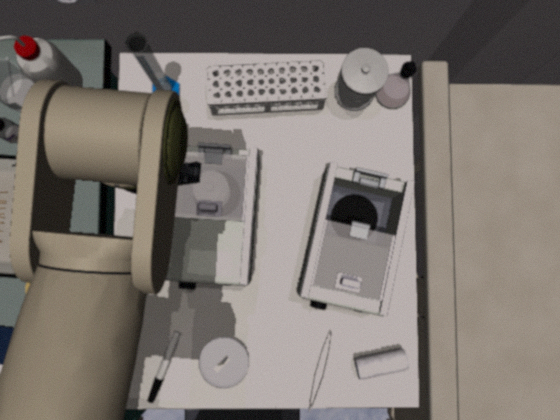

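The wrist view shows the guard over the bay, with its tongue under the catch roller. The pull has moved about 61 mm. A gentle probe will show whether it sits on the stop, and I'll check the jar at the same time.

>>> step_arm(twist=[[0,0,0],[0,0,0],[0,0,0],[0,0,0],[0,0,0],[0,0,0],[0,0,0],[0,0,0]], offset=[[-0.03,-0.02,0],[-0.06,-0.04,0],[-0.07,-0.043,0],[-0.07,-0.043,-0.03],[-0.07,-0.043,-0.06],[-0.07,-0.043,-0.09],[-0.07,-0.043,-0.115],[-0.07,-0.043,-0.122]], gripper=[1,1,1,1,1,1,1,1])

```text
t: 5.97
eef_pos: [0.5709, 0.0165, 0.1228]
ee_rot: [-0.003, 0.035, 0.999, 0.001]
contact_force: [-0.4, -0.5, -1.1]
opening: 0.0001
```

Run:
```python
from h import *
import pickle
np.set_printoptions(precision=4,suppress=True)
for f,u in (('w2',(237,243)),('w5',(231,205))): 
  s=pickle.load(open(f+'.pkl','rb'));print([plane('wrist',u,z,s) for z in (.1,.11)])
s=ctrl.get_state();print(s['t'],s['eef_pos'],s['contact_force'])
```

```text
[array([0.6427, 0.0172, 0.1   ]), array([0.6388, 0.0188, 0.11  ])]
[array([0.653, 0.018, 0.1  ]), array([0.6501, 0.0197, 0.11  ])]
5.9667 [0.5709 0.0165 0.1228] [-0.378  -0.4612 -1.0766]
```

>>> step_arm(twist=[[0,0,0],[0,0,0],[0,0,0],[0,0,0],[0,0,0],[0,0,0]], offset=[[0,0,0.005],[0.008,0,0.006],[0.016,-0.001,0.006],[0.022,-0.001,0.006],[0.024,-0.001,0.006],[0.024,-0.001,0.006]], gripper=[1,1,1,1,1,1])

```text
t: 6.47
eef_pos: [0.5958, 0.0154, 0.1293]
ee_rot: [-0.002, 0.035, 0.999, 0.001]
contact_force: [0.6, 0.3, -1.4]
opening: -0.0002
```

>>> step_arm(twist=[[0,0,0],[0,0,0],[0,0,0]], offset=[[0.002,0,0],[0.003,0,0],[0.003,0,0]], gripper=[1,1,1])

```text
t: 6.72
eef_pos: [0.5989, 0.0154, 0.1294]
ee_rot: [-0.002, 0.035, 0.999, 0.001]
contact_force: [0.3, 0.2, 0.2]
opening: -0.0
```

>>> step_arm(twist=[[0,0,0],[0,0,0]], offset=[[0.002,0,0],[0.002,0,0]], gripper=[1,1])

```text
t: 6.88
eef_pos: [0.6011, 0.0154, 0.1294]
ee_rot: [-0.002, 0.035, 0.999, 0.001]
contact_force: [0.2, 0.7, -0.1]
opening: -0.0001
```

>>> step_arm(twist=[[0,0,0],[0,0,0]], offset=[[0.001,0,0],[0.002,0,0]], gripper=[1,1])

```text
t: 7.05
eef_pos: [0.6025, 0.0155, 0.1294]
ee_rot: [-0.003, 0.035, 0.999, 0.001]
contact_force: [-7.1, 0.6, 3.9]
opening: -0.0002
```

A stiff contact builds within 1 mm, above the catch's 5 N and at the same place as the stop, so the guard is home. I'm retreating.

>>> step_arm(twist=[[0,0,0],[0,0,0],[0,0,0],[0,0,0],[0,0,0],[0,0,0],[0,0,0],[0,0,0]], offset=[[-0.015,0,0],[-0.03,0,0],[-0.03,0,0.03],[-0.03,0,0.06],[-0.03,0,0.09],[-0.06,0,0.12],[-0.09,0.03,0.12],[-0.12,0.06,0.12]], gripper=[1,1,1,1,1,1,1,1])

```text
t: 7.72
eef_pos: [0.4835, 0.0738, 0.2508]
ee_rot: [-0.001, 0.037, 0.999, 0.001]
contact_force: [0.7, 1.6, -0.2]
opening: -0.0001
```

>>> step_arm(twist=[[0,0,0],[0,0,0],[0,0,0],[0,0,0],[0,0,0],[0,0,0],[0,0,0],[0,0,0]], offset=[[-0.02,0.03,0],[-0.04,0.06,0],[-0.06,0.09,0],[-0.08,0.12,0],[-0.1,0.15,0],[-0.12,0.18,0],[-0.13,0.2,0],[-0.13,0.2,0]], gripper=[1,1,1,1,1,1,1,1])

```text
t: 8.38
eef_pos: [0.3514, 0.2765, 0.2511]
ee_rot: [-0.001, 0.035, 0.999, 0.001]
contact_force: [-0.5, -0.5, 0.0]
opening: -0.0001
```

Run:
```python
from h import *
s=ctrl.get_state();print(s['t'],s['eef_pos'],s['qd'],s['contact_force'])
cv2.imwrite("pics/t6.png",ctrl.grab_frame('top')[:,:,::-1])
a=cv2.imread("pics/t0.png") if 0 else cv2.imread("pics/top0.png");b=cv2.imread("pics/t6.png")
cv2.imwrite("pics/cmp.png",cv2.resize(np.hstack([a[130:320,150:420],b[130:320,150:420]]),None,fx=1.48,fy=1.48))
crop("pics/t6.png","pics/t6c.png",155,135,265,295,3)
```

```text
8.3833 [0.351429   0.27650936 0.25110155] [-0.07755387  0.00656782 -0.00308869 -0.0255856  -0.00387818 -0.08016954] [-0.50223011 -0.48070705  0.0494061 ]
```

View pics/cmp.png

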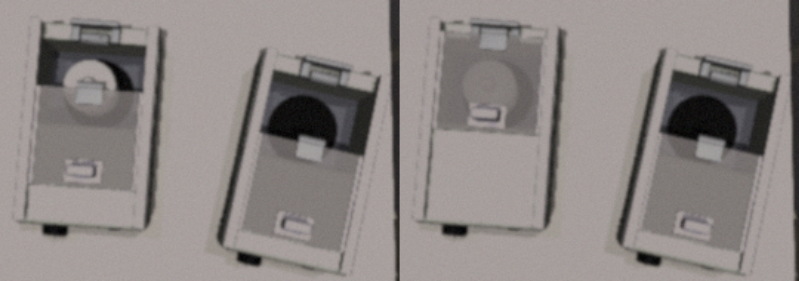

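View pics/t6c.png

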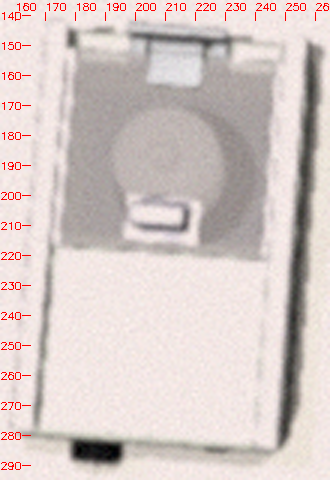

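```bash
python3 -c "
from plant import ctrl
print(ctrl.close_job())"
```

```text
the job is handed in; nothing more can be done
None
```

I pushed the guard over the white jar shut with the closed fingers, backed the arm clear, and handed the job in at about 8.4 s. The hand-in reported no verdict.

- **Guard:** it moved about 61 mm and came up against the hard stop. In the pictures its tongue sits under the catch roller. A second, gentle push met a stiff 7 N within about 1 mm at the same place, so it had not sprung back.
- **Jar and empty shaker:** comparing the top pictures from before and after, the jar and the empty shaker's guard look unmoved. One rough check of the jar through the wrist camera differed by about 10 mm. I put that down to the fingers hiding part of the jar when I estimated its centre.
- **Wrist force:** I had expected up to 95 mm of travel, so I drove into the stop harder than intended. At the end of that move the force read 105 N along the push and 57 N upward, about 120 N in total, just at the 120 N limit. I backed off at once, but the readings can't rule out that it briefly passed the limit.

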